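# Cycle a sample plate into the measuring bay

## Task

Slide the sample plates in the frame one at a time through the empty space, never lifting them: first the round-knobbed plate beside the measuring corner fully into the empty place, then the round-knobbed plate in the corner into the place this freed, then the square-knobbed one into the corner and on into its bay. Feel it meet the sprung contact, press it with about 10 N beyond the drag of sliding (never over 16 N on the contact) for about half a second, ease off and let go, leaving it in the bay. Be gentle (never over 25 N against the rim) and do not disturb the things lying on the bench.

Things in the scene. Friction and masses are not known exactly. Their poses are not given: they have to be found in the camera images.
- frame: low dark steel rim, 12 mm high, on a slippery black board on which the plates slide (drag 1 to 5 N, more if pressed down). Origin: middle of the square opening, on the board's top (8 mm above the bench); x, y along its sides, within 0.5 rad of the world's; z up. Opening 146 x 146 mm, inner faces at x, y = +-73 mm; four plates' places centred at (+-36.5, +-36.5) mm; plates start within 1 mm of them.
- corner (a point): centre of the measuring corner (+x +y place of the frame), on the board's top. Here the rim is open towards the frame's +x into a bay between inner faces at frame y = -1 and +73 mm, with a rounded entry corner, ending at the sprung contact.
- empty (a point): centre of the place that is empty at the start (-x -y place of the frame, diagonally opposite the measuring corner), on the board's top.
- contact: grey block 10 x 72 x 30 mm at the +x end of the bay, fixed to the frame, axes parallel to it; origin at the foot of its -x face, at frame x 116, y 36 mm. It carries the brass sprung contact, which stands out towards -x.
- contact_axis (a point): point on the contact block's -x face where the brass contact comes out, 9 mm above the board. Its head is 40 mm wide; its free front face lies 22 to 40 mm in front of this point: it differs each time and is not reported (a plate meets it with its centre at frame x 41 to 59 mm). Damped spring: about 3 N per mm plus 1 N per 10 mm/s, 8 mm travel; let go, the plate may be pushed back a few mm.
- square: aluminium sample plate 70 x 70 x 14 mm (corners rounded 3 mm), about 0.3 kg, with a black square (22 x 22 mm, sides parallel to the plate's) knob on its middle, 14 to 50 mm above the underside. Origin: centre of the underside; axes parallel to the frame's at the start. The one to be measured. Starts beside the measuring corner, in the frame's -x +y or +x -y place.
- round_a: aluminium sample plate 70 x 70 x 14 mm (corners rounded 3 mm), about 0.3 kg, with a black round (22 mm diameter) knob on its middle, 14 to 50 mm above the underside. Origin: centre of the underside; axes parallel to the frame's at the start. Starts in the measuring corner.
- round_b: aluminium sample plate 70 x 70 x 14 mm (corners rounded 3 mm), about 0.3 kg, with a black round (22 mm diameter) knob on its middle, 14 to 50 mm above the underside. Origin: centre of the underside; axes parallel to the frame's at the start. Starts in the other place beside the measuring corner.
- spare: bystander: sample plate without a knob, 70 x 70 x 14 mm, on the bench outside the frame. Origin: centre of the underside.
- loupe: bystander: black open cup of a magnifier, 44 mm wide, 30 mm high. Origin: centre of the underside.
- driver: bystander: wooden-handled screwdriver lying on the bench, 145 mm long, 22 mm thick. Origin: under its ferrule, near the middle.
- weight: bystander: brass knobbed weight, 34 mm across, 45 mm high. Origin: centre of the underside.
- collar: bystander: dark steel ring, 48 mm across, 14 mm high. Origin: centre of the underside.
There are look-alikes about, which are no part of the job. What is shaped like the round_a but red is not meant. Leave any brown look-alike of the round_b alone.

How it is judged:
On the way, in this order (a step that is already met when the one before it is completed fails the run):
1. the first round-knobbed plate (beside the measuring corner) is slid into the empty place (x of round_b in the frame of frame between -0.0445 and -0.0285 m and y of round_b in the frame of frame between -0.0445 and -0.0285 m), for 0.2 s.
2. the round-knobbed plate of the measuring corner is slid into the place that was freed (((x of round_a in the frame of frame between 0.0285 and 0.0445 m and y of round_a in the frame of frame between -0.0445 and -0.0285 m) or (x of round_a in the frame of frame between -0.0445 and -0.0285 m and y of round_a in the frame of frame between 0.0285 and 0.0445 m))), for 0.2 s.
3. the square-knobbed plate is pressed against the sprung contact with more than 5 N for 0.3 s (contact force between square and contact above 5 N and x of square in the frame of frame between 0.0375 and 0.072 m and y of square in the frame of frame between 0.0325 and 0.0405 m), for 0.3 s.
At the end, for the whole second after the job is handed in: Square-knobbed plate in the bay (centre at frame x 37.5 to 72 mm, y 36.5 +-4 mm); first round-knobbed plate within 8 mm in x and y of the centre of the -x -y place, the other within 8 mm of the centre of the free place beside the measuring corner; all flat on the board and at rest (all of step 1 and x of square in the frame of frame between 0.0375 and 0.072 m and y of square in the frame of frame between 0.0325 and 0.0405 m and ((x of round_a in the frame of frame between 0.0285 and 0.0445 m and y of round_a in the frame of frame between -0.0445 and -0.0285 m) or (x of round_a in the frame of frame between -0.0445 and -0.0285 m and y of round_a in the frame of frame between 0.0285 and 0.0445 m)) and linear speed of each of square, round_a, round_b below 0.01 m/s and angle between each of square, round_a, round_b's own z axis and vertical below 0.05 rad and z of each of square, round_a, round_b in the frame of frame below 0.003 m); the robot touches nothing.
It fails at once if the contact is pushed with more than 16 N (contact force between contact and anything else above 16 N).
It fails at once if a plate of the frame is lifted off the board (more than 5 mm) or tipped (z of any of square, round_a, round_b in the frame of frame above 0.005 m or angle between any of square, round_a, round_b's own z axis and vertical above 0.12 rad).
It fails at once if a plate is forced against the rim with more than 25 N (contact force between any of square, round_a, round_b and frame above 25 N).
It fails at once if a thing lying on the bench is moved more than 20 mm (distance of any of spare, loupe, driver, weight, collar from where it was at the start of the episode above 0.02 m).
It also fails if it takes over 72 s, if anything falls off the work surface, if the arm or the gripper's body presses on something with over 40 N, if the wrist force passes 120 N, or if a joint passes its speed limit or range.

## Robot

A 6-joint arm with a two-finger parallel gripper is mounted at the origin on the work surface. World frame = base frame: x ahead of the robot, y to its left, z up, the work surface at z = 0. Lengths are in m, angles in rad, forces in N, time in s.
With the tool pointing down it reaches from about 0.35 to 0.95 m from the base axis. Payload 17.4 kg.
Tool frame: the origin (TCP) lies on the centre line of the jaws, within the pads' length; the fingertips stand 19 mm ahead of it and the grasp point (between the pads) is the TCP; z points along the fingers, y is the direction in which the jaws open and shut (so a half turn about z gives the same grasp; the last joint's range is limited). The gripper opens to 93 mm and grips with 3 to 60 N. Pads are 15 mm wide; open, the fingers measure 128 mm over their backs; the gripper's body (75 mm by 188 mm) begins 65 mm behind the grasp point.
Start: joints at [1.242, 0.116, 1.442, -0, 1.584, -0.038], TCP at [0.194, 0.647, 0.238] pointing down, gripper open.
Joint ranges: [-2.83, 2.83], [-0.83, 2.19], [0.07, 2.5], [-1.14, 4.28], [0.01, 3], [-2.97, 2.97]. Speed limits (rad/s): [1.89, 1.89, 2.22, 3.14, 3.14, 3.14].

## Interface

Orientations are given as a unit quaternion [w, x, y, z].
In Python, from workcell import r, imaging, job gives the robot as it stands. The module is installed in compiled form; this text tells all that it offers.
- The arm moves only by the shell command python3 -m handwheel 'ROWS' [FORCE]. ROWS is JSON, a list of rows, each a list of 3 entries, a list of its own where there are three numbers: the turn, a rotation vector about the tool's x, y, z in degrees, then the shift along the tool's x, y, z in mm, then the opening, from 0 (shut) to 1 (fully open). A call has 1 to 10 rows; each row is the pose to reach, as a shift and turn from the pose measured when the call began, along the tool's axes at that moment; what a row does not reach only later rows make up. A row lasts 1/8 s, in which the tool goes at most 62.5 mm and 10.7 degrees, less where a joint would pass 70% of its speed; a pose out of reach is approached as far as the arm can. A call with a gripper value outside its range is refused whole. The fingers move at their own pace and stop on an object; FORCE is the grip in N (left out, the last holds). Time passes only in rows, so rows that repeat a pose let the fingers close. It gives the time, the measured TCP pose, the force and the opening at its end, in the units of the state.
- r.state(): the state, without advancing time (a new reading comes with each control period).
- imaging.grab_frame(name): name is "side" or "top" or "wrist"; returns a dict with "frame" (384x512x3 uint8, red, green, blue), "K" (3x3 intrinsics, pixels), "k1" (the pictures are not rectified: a ray, as slopes to the right and down, at radius r is drawn at 1 + k1 r^2 times it, then the intrinsics apply), "R" (3x3) and "t" (3): a world point X has camera coordinates R X + t. Camera axes: x right, y down, z forward; pixel columns grow to the right and rows downward; lengths in m; the calibration is good to about 2 mm. A picture is of the moment at which its call begins. There is no depth.
- job.job_done(): hands the job in, once; it reports no verdict.
The state is a dict: "clock": time; "joint_pos": joint angles; "qvel": joint speeds; "effort": joint torques, N m; "ee_pos": TCP position; "tcp_rot": TCP orientation; "force": force on the tool from outside, world axes, zero at the start; "wrist_torque": the same for the moment, N m; "finger_gap": finger opening in m.
Only numpy, scipy, OpenCV 4.12 (cv2) and the standard library are available. Lean on these libraries where they do the work, as an engineer would, in place of code of your own. Each camera call takes 0.05 s, during which the arm holds its last target.

## Working session

There is one attempt and no reset: what is moved stays moved. The work goes in short steps, Python scripts to look and compute and a shell command to move; the robot and the scene stay as the last step left them, time stands still between calls to the robot, and variables do not carry over. Pictures are saved under pics/ and viewed, and the job is handed in when it is done.

```bash
mkdir -p pics
python3 - <<'E'
from workcell import r, imaging, job
import cv2
print(r.state())
for n in ["side","top","wrist"]:
    d=imaging.grab_frame(n)
    cv2.imwrite(f"pics/{n}0.png",d["frame"][:,:,::-1])
    print(n,d["K"],d["k1"],d["R"],d["t"])
E
```

```text
{'clock': 0.0, 'joint_pos': array([ 1.24220649e+00,  1.16485794e-01,  1.44226236e+00,  3.99066537e-05,
        1.58402341e+00, -3.77926739e-02]), 'qvel': array([-1.55537482e-04,  3.23735082e-06, -1.61931249e-04, -6.14971542e-04,
        3.75477244e-04,  1.46859581e-03]), 'effort': array([ 1.31448356e-03, -7.21264958e+01, -6.22612524e+01,  7.80636538e-02,
        2.39106867e-02, -1.67882986e-04]), 'ee_pos': array([0.19346542, 0.64648413, 0.23690711]), 'tcp_rot': array([-1.26997471e-04,  1.44886543e-01,  9.89448100e-01, -5.75954775e-04]), 'force': array([-0.0288759 , -1.12830148, -0.11719748]), 'wrist_torque': array([ 0.0105147 , -0.0084863 ,  0.01002362]), 'finger_gap': 0.09273912550336755}
side [[490.28442576   0.         256.50100167]
 [  0.         490.28442576 193.59878959]
 [  0.           0.           1.        ]] 0.0030135508663480504 [[-0.9982028  -0.0598607  -0.00280313]
 [-0.03021452  0.54313319 -0.83910275]
 [ 0.05175175 -0.83751002 -0.54396573]] [0.53986445 0.00788525 1.07865025]
top [[356.26797577   0.         258.26152033]
 [  0.         356.26797577 193.22240108]
 [  0.           0.           1.        ]] -0.09543749304723653 [[-0.01320306 -0.99988704 -0.00718262]
 [-0.993713    0.01391953 -0.11108881]
 [ 0.11117624  0.00567075 -0.99378453]] [0.04725797 0.54456062 0.79811405]
wrist [[306.80088177   0.         254.11902157]
 [  0.         306.80088177 193.74115777]
 [  0.           0.           1.        ]] 0.004513320027201064 [[ 2.86903211e-01  9.57959213e-01 -8.33113127e-04]
 [ 9.19930298e-01 -2.75270956e-01  2.79202701e-01]
 [ 2.67235468e-01 -8.08705573e-02 -9.60231825e-01]] [-0.67541585 -0.0324972   0.39027178]
```

View pics/side0.png

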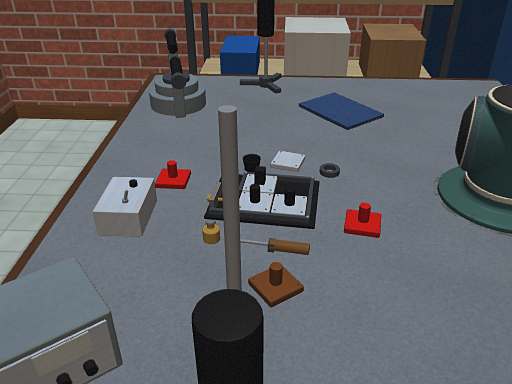

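View pics/top0.png

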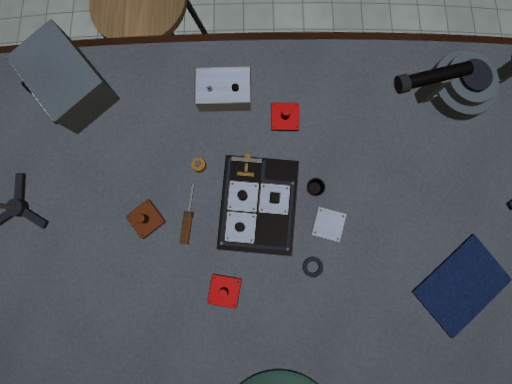

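View pics/wrist0.png

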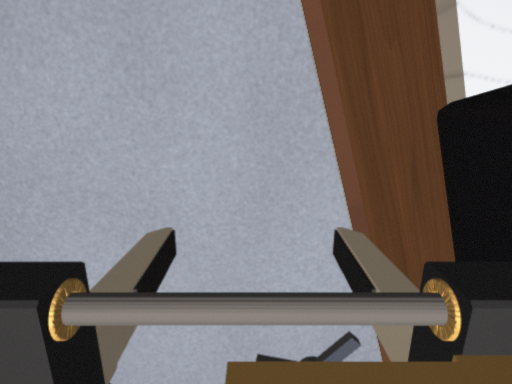

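```bash
cat > h.py <<'E'
import numpy as np, cv2
from workcell import r, imaging, job
def rays(d,px):
    px=np.atleast_2d(np.float64(px)); K=d["K"]; k=d["k1"]
    u=cv2.undistortPoints(px.reshape(-1,1,2),K,np.array([k,0,0,0,0.])).reshape(-1,2)
    v=np.c_[u,np.ones(len(u))]@d["R"]
    return -d["R"].T@d["t"], v
def onz(d,px,z):
    c,v=rays(d,px); return c+v*((z-c[2])/v[:,2])[:,None]
def proj(d,X):
    X=np.atleast_2d(X); 
    return cv2.projectPoints(X.astype(float),cv2.Rodrigues(d["R"])[0],d["t"],d["K"],np.array([d["k1"],0,0,0,0.]))[0].reshape(-1,2)
E
python3 - <<'E'
import cv2
a=cv2.imread("pics/top0.png")[145:260,205:310]; cv2.imwrite("pics/topz.png",cv2.resize(a,None,fx=5,fy=5,interpolation=cv2.INTER_CUBIC))
a=cv2.imread("pics/side0.png")[145:250,190:340]; cv2.imwrite("pics/sidez.png",cv2.resize(a,None,fx=5,fy=5,interpolation=cv2.INTER_CUBIC))
E
```

```text
(no output)
```

View pics/topz.png

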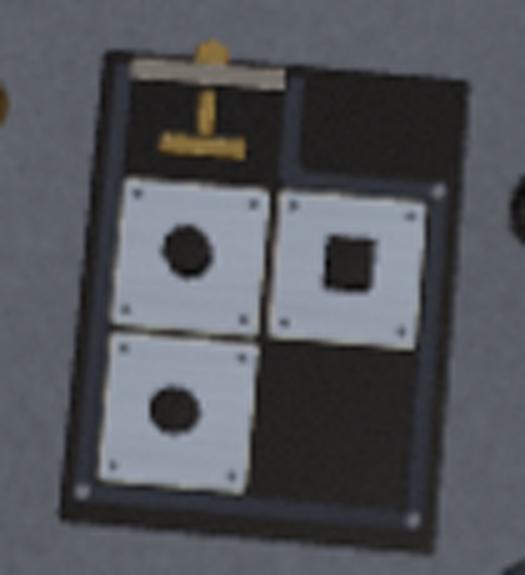

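View pics/sidez.png

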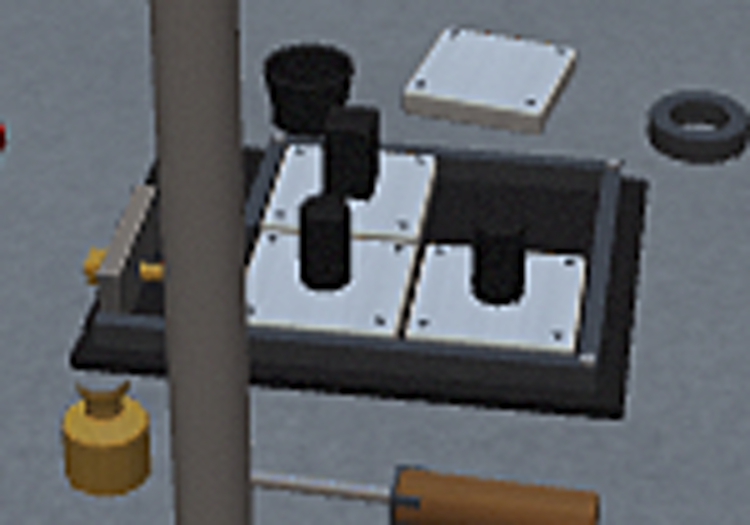

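```bash
cat > meas.py <<'E'
from h import *
import itertools
def plates(d,z=0.022,lo=120):
    f=d["frame"]; hsv=cv2.cvtColor(f,cv2.COLOR_RGB2HSV)
    m=((hsv[...,2]>lo)&(hsv[...,1]<60)).astype(np.uint8)
    cs,_=cv2.findContours(m,cv2.RETR_EXTERNAL,cv2.CHAIN_APPROX_NONE)
    out=[]
    for c in cs:
        if cv2.contourArea(c)<300: continue
        p=onz(d,c.reshape(-1,2),z)[:,:2]
        rc=cv2.minAreaRect((p*1000).astype(np.float32))
        out.append((np.array(rc[0])/1000,rc[1],rc[2]))
    return out
if __name__=="__main__":
    d=imaging.grab_frame("top")
    for o in plates(d): print(o)
    f=d["frame"]; 
    # dark knobs
    g=cv2.cvtColor(f,cv2.COLOR_RGB2GRAY)
    print(g[200,260],g[220,225],g[227,240],g[185,230])
E
python3 meas.py
```

```text
(array([0.46739383, 0.08293468]), (68.50235748291016, 68.58014678955078), 84.08324432373047)
(array([ 0.47144669, -0.1241397 ]), (67.781982421875, 70.07205200195312), 74.2724380493164)
(array([0.53309534, 0.0029238 ]), (68.09465026855469, 68.51358032226562), 84.34046936035156)
(array([0.53975159, 0.07654359]), (68.52204132080078, 68.45614624023438), 84.361083984375)
(array([0.81639709, 0.12580348]), (133.43313598632812, 94.12638854980469), 89.49942779541016)
(array([ 1.00438745, -0.297146  ]), (112.77503204345703, 737.83740234375), 1.817718267440796)
(array([1.0053645 , 0.14316537]), (137.8465576171875, 92.75084686279297), 88.2249755859375)
(array([1.02725049, 0.60521899]), (301.529541015625, 143.12823486328125), 89.306884765625)
154 55 36 153
```

```bash
cat > go.py <<'E'
import sys
from h import *
from scipy.spatial.transform import Rotation as Ro
def delta(p,yaw):
    s=r.state(); q=s["tcp_rot"]; R0=Ro.from_quat([q[1],q[2],q[3],q[0]])
    # tool y along frame x, tool x along frame y, z down
    fx=np.array([np.cos(yaw),np.sin(yaw),0]); fy=np.array([-np.sin(yaw),np.cos(yaw),0])
    G=Ro.from_matrix(np.c_[fy,fx,[0,0,-1]])
    return np.degrees((R0.inv()*G).as_rotvec()).round(2),(R0.inv().apply(np.array(p)-s["ee_pos"])*1000).round(2)
if __name__=="__main__":
    a=[float(x) for x in sys.argv[1:5]]
    print(delta(a[:3],np.radians(a[3]))); s=r.state(); print(s["clock"],s["ee_pos"],s["force"],s["finger_gap"])
E
python3 go.py 0.4674 0.0829 0.16 -5.4
```

```text
(array([-3.000e-02,  3.000e-02,  7.874e+01]), array([-424.01, -461.43,   77.54]))
0.2 [0.19350279 0.64656768 0.23724165] [-0.32413888  0.51394766  0.05688646] 0.0931175520015602
```

```bash
python3 -m handwheel '[[[0,0,6.5],[-35,-38,6],1],[[0,0,13],[-70,-77,12],1],[[0,0,20],[-106,-115,18],1],[[0,0,26],[-141,-154,25],1],[[0,0,33],[-177,-192,32],1],[[0,0,39],[-212,-231,38],1],[[0,0,46],[-247,-269,45],1],[[0,0,52],[-282,-308,51],1],[[0,0,59],[-318,-346,58],0.6],[[0,0,65],[-353,-384,64],0.6]]' 30; python3 go.py 0.4674 0.0829 0.16 -5.4
```

```text
clock: 1.45
ee_pos: [0.422, 0.1758, 0.1733]
tcp_rot: [0.0, 0.655, 0.755, -0.0]
force: [-0.1, 0.2, -0.3]
finger_gap: 0.0776
(array([1.000e-02, 3.000e-02, 1.353e+01]), array([-98.34,  31.86,  13.35]))
1.45 [0.42196111 0.17575849 0.17329279] [-0.07485043  0.21442962 -0.32586673] 0.07755408680928434
```

```bash
python3 -m handwheel '[[[0,0,6],[-50,16,6],0.45],[[0,0,13.5],[-98.3,31.9,13],0.45],[[0,0,13.5],[-98.3,31.9,13],0.45],[[0,0,13.5],[-98.3,31.9,13],0.45]]'; python3 go.py 0.4674 0.0829 0.1 -5.4
python3 - <<'E'
from h import *
for n in ["wrist","top"]:
    d=imaging.grab_frame(n); np.save(f"{n}1.npy",d,allow_pickle=True); cv2.imwrite(f"pics/{n}1.png",d["frame"][:,:,::-1])
    for X in [[.4674,.0829,.058],[.5398,.0765,.058],[.5331,.0029,.058]]: print(n,proj(d,X))
E
```

```text
clock: 1.95
ee_pos: [0.4673, 0.0831, 0.1604]
tcp_rot: [0.0, 0.739, 0.673, -0.0]
force: [0.3, -0.6, 0.8]
finger_gap: 0.0427
(array([-0.  ,  0.02,  0.05]), array([-0.18,  0.1 , 60.35]))
1.95 [0.46732263 0.08310523 0.16035024] [ 0.28192492 -0.62262846  0.79046108] 0.0426557128906905
wrist [[254.02330803 200.92228239]]
wrist [[339.62848801 200.45958097]]
wrist [[333.61518314 277.46268187]]
top [[239.3124016  226.79819958]]
top [[241.90558993 194.45699693]]
top [[274.69722291 196.96774624]]
```

View pics/wrist1.png

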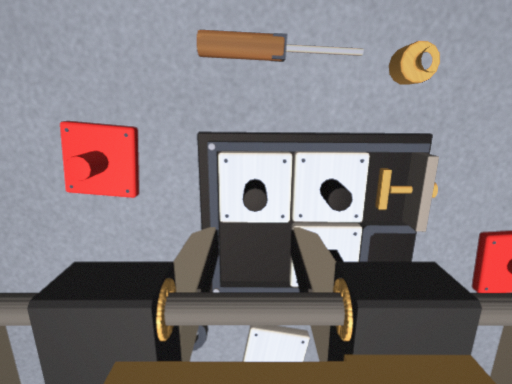

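```bash
python3 -m handwheel '[[[0,0,0],[0,0,45],0.42],[[0,0,0],[0,0,85],0.42],[[0,0,0],[0,0,106],0.42],[[0,0,0],[0,0,112],0.42],[[0,0,0],[0,0,112],0.42]]'; python3 -m handwheel '[[[0,0,0],[0,0,0],0.3],[[0,0,0],[0,0,0],0.2],[[0,0,0],[0,0,0],0.1],[[0,0,0],[0,0,0],0.1],[[0,0,0],[0,0,0],0.1]]' 20;python3 go.py 0.4674 0.0829 0.048 -5.4
```

```text
clock: 2.68
ee_pos: [0.4673, 0.0843, 0.0491]
tcp_rot: [0.0, 0.738, 0.674, 0.0]
force: [0.6, -0.6, -0.1]
finger_gap: 0.0389
clock: 3.3
ee_pos: [0.4678, 0.0844, 0.05]
tcp_rot: [0.001, 0.738, 0.674, 0.001]
force: [-1.2, 1.0, 6.1]
finger_gap: 0.0216
(array([ 0.11, -0.02,  0.19]), array([-1.57, -0.22,  1.97]))
3.3 [0.4677536  0.08444237 0.04997587] [-1.19104879  0.99687272  6.12467229] 0.021648709408275794
```

```bash
python3 -m handwheel '[[[0,0,0],[0,0,0],0.1],[[0,0,0],[0,0,0],0.1]]' 20
python3 - <<'E'
from h import *
d=imaging.grab_frame("wrist"); cv2.imwrite("pics/wrist2.png",d["frame"][:,:,::-1])
d=imaging.grab_frame("side"); cv2.imwrite("pics/side2.png",cv2.resize(d["frame"][145:250,190:340,::-1],None,fx=5,fy=5,interpolation=cv2.INTER_CUBIC))
s=r.state();print(s["ee_pos"],s["force"],s["wrist_torque"])
E
```

```text
clock: 3.55
ee_pos: [0.4677, 0.0844, 0.05]
tcp_rot: [0.001, 0.738, 0.674, 0.001]
force: [-1.1, 0.6, 1.4]
finger_gap: 0.0215
[0.4677106  0.08442789 0.05000306] [-0.57397817 -0.03255943  0.10996811] [-0.05923491  0.20921424 -0.03048717]
```

View pics/wrist2.png

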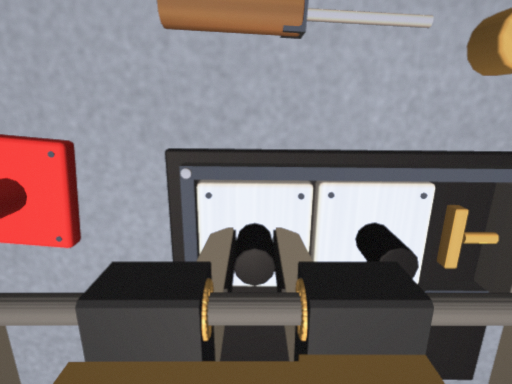

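View pics/side2.png

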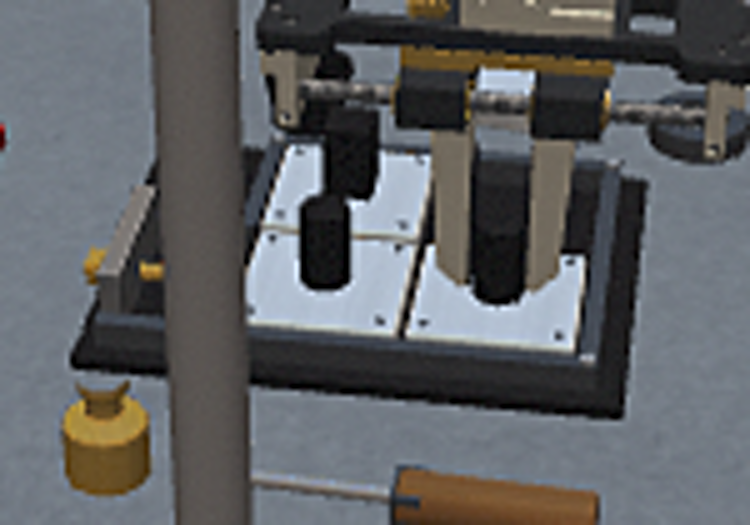

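```bash
python3 -m handwheel '[[[0,0,0],[-3,0,0],0.1],[[0,0,0],[-8,0,0],0.1],[[0,0,0],[-13,0,0],0.1],[[0,0,0],[-19,0,0],0.1],[[0,0,0],[-25,0,0],0.1]]'; python3 -m handwheel '[[[0,0,0],[-7,0,0],0.1],[[0,0,0],[-15,0,0],0.1],[[0,0,0],[-23,0,0],0.1],[[0,0,0],[-31,0,0],0.1],[[0,0,0],[-37,0,0],0.1],[[0,0,0],[-40,0,0],0.1]]';python3 go.py 0.4608 0.0105 0.05 -5.4
```

```text
clock: 4.28
ee_pos: [0.4654, 0.059, 0.05]
tcp_rot: [0.001, 0.739, 0.674, 0.001]
force: [0.9, 1.0, -0.3]
finger_gap: 0.0215
clock: 5.03
ee_pos: [0.4618, 0.0188, 0.05]
tcp_rot: [0.001, 0.739, 0.674, 0.001]
force: [-0.8, 2.2, 0.6]
finger_gap: 0.0214
(array([ 0.11, -0.02,  0.17]), array([-8.36, -0.19,  0.01]))
5.025 [0.46175604 0.01881077 0.0500081 ] [-0.75847176  2.22989618  0.60784831] 0.021434780642167625
```

```bash
python3 -m handwheel '[[[0,0,0],[-4,0,0],0.1],[[0,0,0],[-7,0,0],0.1],[[0,0,0],[-7.5,0,0],0.1],[[0,0,0],[-7.5,0,0],0.1]]';python3 - <<'E'
from h import *
import meas
d=imaging.grab_frame("wrist"); cv2.imwrite("pics/wrist3.png",d["frame"][:,:,::-1])
d=imaging.grab_frame("top"); cv2.imwrite("pics/top3.png",cv2.resize(d["frame"][145:260,205:310,::-1],None,fx=5,fy=5,interpolation=cv2.INTER_CUBIC))
s=r.state();print(s["ee_pos"],s["force"],s["wrist_torque"])
E
```

```text
clock: 5.52
ee_pos: [0.461, 0.0113, 0.05]
tcp_rot: [0.001, 0.739, 0.674, 0.001]
force: [-0.0, -1.2, 1.8]
finger_gap: 0.0215
[0.46103937 0.01126791 0.04997702] [ 0.38963509 -1.67916366  0.14343654] [-0.30593814  0.06589264 -0.07956902]
```

View pics/wrist3.png

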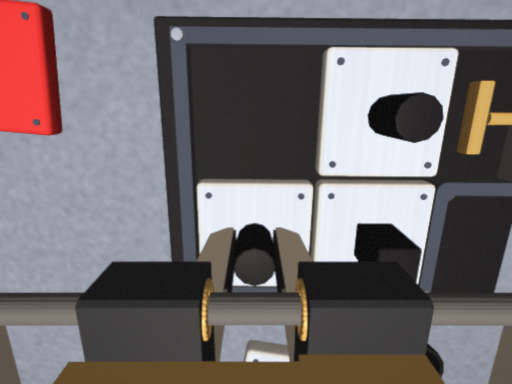

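View pics/top3.png

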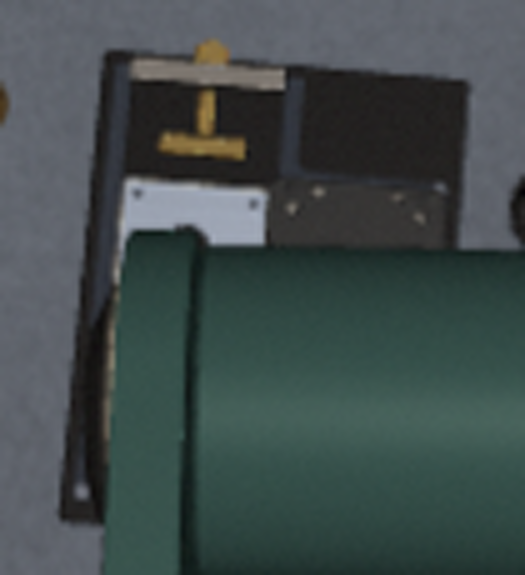

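```bash
python3 -m handwheel '[[[0,0,0],[0,0,0],0.42],[[0,0,0],[0,0,0],0.42],[[0,0,0],[0,0,0],0.42],[[0,0,0],[0,0,-15],0.42],[[0,0,0],[0,0,-40],0.42],[[0,0,0],[0,0,-55],0.42],[[0,0,0],[0,0,-55],0.42]]';python3 go.py 0.5398 0.0765 0.1 -5.4
```

```text
clock: 6.5
ee_pos: [0.4615, 0.0113, 0.1063]
tcp_rot: [0.002, 0.739, 0.674, 0.001]
force: [0.6, -0.3, 0.7]
finger_gap: 0.039
(array([ 0.24, -0.  ,  0.17]), array([72.1 , 71.99,  6.64]))
6.5 [0.46151488 0.01126094 0.10634201] [ 0.55449565 -0.29822421  0.68501504] 0.03899317222708263
```

```bash
python3 -m handwheel '[[[0,0,0],[20,20,0],0.42],[[0,0,0],[45,45,0],0.42],[[0,0,0],[65,65,0],0.42],[[0.2,0,0.2],[72,72,0],0.42],[[0.2,0,0.2],[72,72,0],0.42]]';python3 - <<'E'
from h import *
import meas
d=imaging.grab_frame("wrist"); cv2.imwrite("pics/wrist4.png",d["frame"][:,:,::-1])
for o in meas.plates(d): print(o)
E
python3 go.py 0.5398 0.0765 0.05 -5.4
```

```text
clock: 7.12
ee_pos: [0.5395, 0.0764, 0.1059]
tcp_rot: [-0.0, 0.74, 0.673, -0.0]
force: [0.5, -0.0, -0.2]
finger_gap: 0.0391
(array([ 0.73474365, -0.07696959]), (80.7359848022461, 36.30375671386719), 82.53660583496094)
(array([ 0.31936261, -0.03806421]), (80.84404754638672, 33.9379768371582), 84.55052185058594)
(array([ 0.52805005, -0.04480472]), (56.247676849365234, 145.45423889160156), 84.57999420166016)
(array([0.51626318, 0.05849961]), (113.12572479248047, 167.76913452148438), 84.58161163330078)
(array([0.53413165, 0.12130583]), (219.24853515625, 430.97894287109375), 88.1947021484375)
(array([-0.02,  0.02, -0.02]), array([ 0.5 ,  0.56, 56.09]))
7.175 [0.53921497 0.07607323 0.10608872] [-0.46146186 -0.52596328 -0.16111595] 0.03885258264542856
```

View pics/wrist4.png

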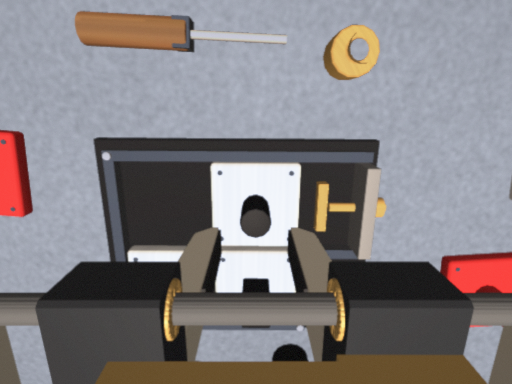

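```bash
python3 -m handwheel '[[[0,0,0],[0,0,30],0.42],[[0,0,0],[0,0.3,50],0.42],[[0,0,0],[0,0.3,56],0.42],[[0,0,0],[0,0.3,56],0.42],[[0,0,0],[0,0.3,56],0.25],[[0,0,0],[0,0.3,56],0.1],[[0,0,0],[0,0.3,56],0.1],[[0,0,0],[0,0.3,56],0.1],[[0,0,0],[0,0.3,56],0.1]]' 20;python3 go.py 0.5398 0.0765 0.05 -5.4
```

```text
clock: 8.3
ee_pos: [0.5398, 0.0761, 0.0508]
tcp_rot: [0.0, 0.74, 0.673, 0.0]
force: [-1.2, -0.2, 5.6]
finger_gap: 0.0217
(array([ 0.03,  0.01, -0.02]), array([ 0.42, -0.04,  0.76]))
8.3 [0.53980023 0.07607873 0.05076502] [-1.22486251 -0.24884897  5.64164997] 0.021749611555478377
```

```bash
python3 -m handwheel '[[[0,0,0],[0,-3,0],0.1],[[0,0,0],[0,-8,0],0.1],[[0,0,0],[0,-14,0],0.1],[[0,0,0],[0,-20,0],0.1],[[0,0,0],[0,-26,0],0.1]]'; python3 -m handwheel '[[[0,0,0],[0,-7,0],0.1],[[0,0,0],[0,-15,0],0.1],[[0,0,0],[0,-23,0],0.1],[[0,0,0],[0,-31,0],0.1],[[0,0,0],[0,-37,0],0.1],[[0,0,0],[0,-40,0],0.1]]';python3 go.py 0.4674 0.083 0.05 -5.4
```

```text
clock: 8.93
ee_pos: [0.5135, 0.0786, 0.0508]
tcp_rot: [0.0, 0.74, 0.673, 0.0]
force: [0.9, -0.1, 1.2]
finger_gap: 0.0218
clock: 9.68
ee_pos: [0.4733, 0.0824, 0.0508]
tcp_rot: [0.0, 0.74, 0.673, 0.0]
force: [1.3, 0.3, 0.6]
finger_gap: 0.0215
(array([ 0.04,  0.01, -0.01]), array([ 0.04, -5.94,  0.8 ]))
9.675 [0.47331015 0.08240159 0.05079949] [1.30699232 0.27410933 0.57658163] 0.02154938634580399
```

```bash
python3 -m handwheel '[[[0,0,0],[0,-3.5,0],0.1],[[0,0,0],[0,-6,0],0.1],[[0,0,0],[0,-6.3,0],0.1],[[0,0,0],[0,-6.3,0],0.1]]';python3 - <<'E'
from h import *
d=imaging.grab_frame("wrist"); cv2.imwrite("pics/wrist5.png",d["frame"][:,:,::-1])
s=r.state();print(s["ee_pos"],s["force"],s["wrist_torque"])
E
```

```text
clock: 10.18
ee_pos: [0.4669, 0.083, 0.0508]
tcp_rot: [0.0, 0.74, 0.673, 0.0]
force: [-0.9, -0.2, 2.7]
finger_gap: 0.0214
[0.46693656 0.08299421 0.05077072] [-1.47945222  0.23782835  3.11641665] [-0.05041373  0.35525332  0.06118238]
```

View pics/wrist5.png

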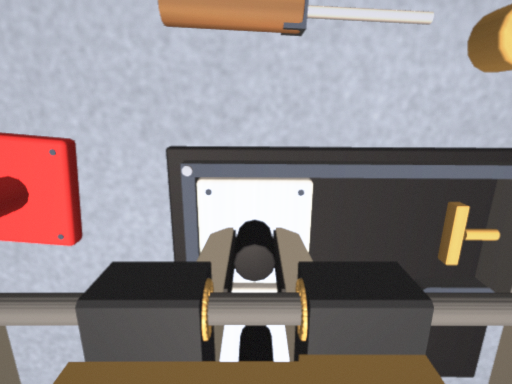

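```bash
python3 -m handwheel '[[[0,0,0],[0,0,0],0.42],[[0,0,0],[0,0,0],0.42],[[0,0,0],[0,0,0],0.42],[[0,0,0],[0,0,-15],0.42],[[0,0,0],[0,0,-40],0.42],[[0,0,0],[0,0,-55],0.42],[[0,0,0],[0,0,-55],0.42]]';python3 go.py 0.5331 0.0029 0.1 -5.4
```

```text
clock: 11.1
ee_pos: [0.4675, 0.0831, 0.1071]
tcp_rot: [0.001, 0.74, 0.673, 0.001]
force: [0.1, 1.2, -0.5]
finger_gap: 0.0394
(array([ 0.14, -0.02, -0.01]), array([-73.66,  72.87,   7.29]))
11.1 [0.46748957 0.08310249 0.10713675] [ 0.07937932  1.19405134 -0.50510103] 0.039370022142579425
```

```bash
python3 -m handwheel '[[[0,0,0],[-20,20,0],0.42],[[0,0,0],[-45,45,0],0.42],[[0,0,0],[-66,66,0],0.42],[[0,0,0],[-73.7,73,0],0.42],[[0,0,0],[-73.7,73,0],0.42]]';python3 - <<'E'
from h import *
d=imaging.grab_frame("wrist"); np.save("w6.npy",d,allow_pickle=True); cv2.imwrite("pics/wrist6.png",cv2.resize(d["frame"][:,:,::-1],None,fx=1.5,fy=1.5))
print(proj(d,[.5331,.0029,.058]))
E
python3 go.py 0.5331 0.0029 0.05 -5.4
```

```text
clock: 11.72
ee_pos: [0.5329, 0.0028, 0.1066]
tcp_rot: [0.0, 0.74, 0.673, 0.001]
force: [-0.3, 0.2, 0.2]
finger_gap: 0.0388
[[254.09091448 224.28272406]]
(array([ 0.09, -0.03, -0.02]), array([-0.28,  0.33, 56.79]))
11.775 [0.53271319 0.00318614 0.1067896 ] [-0.05572561  1.0131786  -0.98430842] 0.03914749370626628
```

View pics/wrist6.png

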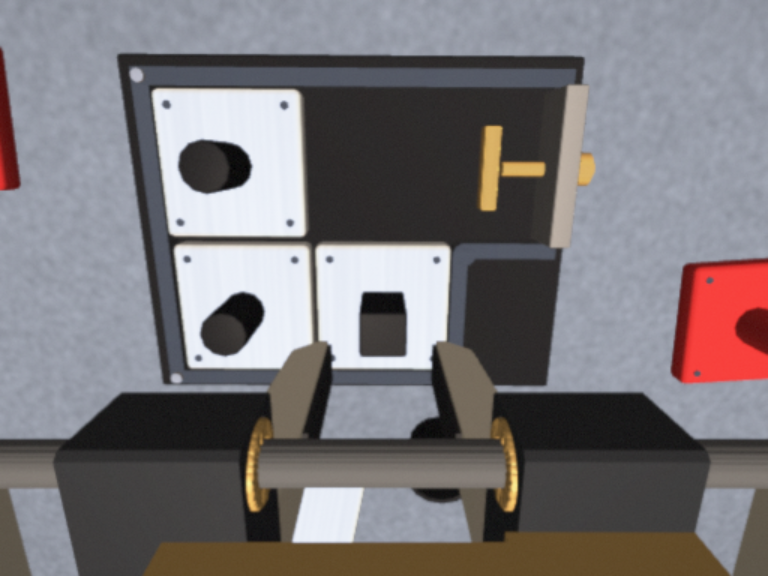

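```bash
cat > fr.py <<'E'
from h import *
yaw=np.radians(-5.4); fx=np.array([np.cos(yaw),np.sin(yaw)]); fy=np.array([-fx[1],fx[0]])
P=np.array([[.4674,.0829],[.5398,.0765],[.5331,.0029]]); Q=np.array([[-.0365,.0365],[.0365,.0365],[.0365,-.0365]])
O=(P-Q[:,:1]*fx-Q[:,1:]*fy).mean(0)
def fc(p): p=np.atleast_2d(p)[:,:2]-O; return np.c_[p@fx,p@fy]*1000
E
python3 - <<'E'
from fr import *
print(O,fc(P).round(1))
d=np.load("w6.npy",allow_pickle=True).item()
for z in (.014,.017,.023): print(z,fc(onz(d,[[480/1.5,167/1.5],[487/1.5,126/1.5],[480/1.5,210/1.5]],z)).round(1))
print("blk",fc(onz(d,[[568/1.5,85/1.5],[550/1.5,246/1.5]],.038)).round(1))
print("plates TL/BR round_a",fc(onz(d,np.array([[152,88],[304,88],[308,236],[165,237]])/1.5,.022)).round(1))
print("b",fc(onz(d,np.array([[175,243],[311,243],[313,368],[187,370]])/1.5,.022)).round(1))
print("sq",fc(onz(d,np.array([[316,243],[450,243],[447,368],[321,368]])/1.5,.022)).round(1))
print("rim inner",fc(onz(d,np.array([[300,86],[150,160],[300,369]])/1.5,.020)).round(1))
E
```

```text
[0.50017568 0.04313231] [[-36.4  36.5]
 [ 36.3  36.9]
 [ 36.6 -37. ]]
0.014 [[86.3 36.4]
 [88.6 55.8]
 [87.6 15. ]]
0.017 [[85.7 36.5]
 [87.9 55.6]
 [86.9 15.4]]
0.023 [[84.4 36.6]
 [86.6 55.2]
 [85.6 16. ]]
blk [[117.1  70.9]
 [116.5   0.7]]
plates TL/BR round_a [[-69.1  71.9]
 [  1.1  72. ]
 [ -0.2   3. ]
 [-72.3   2.6]]
b [[-67.7  -0.4]
 [  1.1  -0.5]
 [ -0.8 -69.9]
 [-69.9 -70.9]]
sq [[  3.7  -0.5]
 [ 71.6  -0.6]
 [ 72.8 -70. ]
 [  3.6 -69.9]]
rim inner [[ -1.1  73.1]
 [-75.5  39.9]
 [ -8.3 -71.4]]
```

```bash
python3 -m handwheel '[[[0,0,0],[0,0.3,30],0.42],[[0,0,0],[0,0.3,50],0.42],[[0,0,0],[0,0.3,56],0.42],[[0,0,0],[0,0.3,56],0.42],[[0,0,0],[0,0.3,56],0.25],[[0,0,0],[0,0.3,56],0.1],[[0,0,0],[0,0.3,56],0.1],[[0,0,0],[0,0.3,56],0.1],[[0,0,0],[0,0.3,56],0.1]]' 30;python3 -m handwheel '[[[0,0,0],[0,0,0],0.1],[[0,0,0],[0,0,0],0.1]]'; python3 go.py 0.5398 0.0765 0.05 -5.4
```

```text
clock: 12.9
ee_pos: [0.5334, 0.0032, 0.0514]
tcp_rot: [0.001, 0.74, 0.673, 0.001]
force: [-0.4, 0.2, 6.0]
finger_gap: 0.0217
clock: 13.15
ee_pos: [0.5334, 0.0032, 0.0515]
tcp_rot: [0.001, 0.74, 0.673, 0.001]
force: [-0.9, 0.0, 1.2]
finger_gap: 0.0219
(array([ 0.14, -0.03, -0.03]), array([73.6 , -0.61,  1.55]))
13.15 [0.53343721 0.00316946 0.05150651] [-0.88575856  0.04460037  1.19200717] 0.021864503212543823
```

```bash
python3 -m handwheel '[[[0,0,0],[3,0,0],0.1],[[0,0,0],[8,0,0],0.1],[[0,0,0],[14,0,0],0.1],[[0,0,0],[20,0,0],0.1],[[0,0,0],[26,0,0],0.1]]'; python3 -m handwheel '[[[0,0,0],[7,0,0],0.1],[[0,0,0],[15,0,0],0.1],[[0,0,0],[23,0,0],0.1],[[0,0,0],[31,0,0],0.1],[[0,0,0],[37,0,0],0.1],[[0,0,0],[40,0,0],0.1]]';python3 go.py 0.5398 0.076 0.0515 -5.4
```

```text
clock: 13.78
ee_pos: [0.5359, 0.0296, 0.0514]
tcp_rot: [0.001, 0.74, 0.673, 0.001]
force: [-0.2, -1.2, 1.7]
finger_gap: 0.0216
clock: 14.52
ee_pos: [0.5397, 0.0698, 0.0515]
tcp_rot: [0.001, 0.74, 0.673, 0.001]
force: [0.0, -1.7, -0.1]
finger_gap: 0.0216
(array([ 0.13, -0.03,  0.  ]), array([ 6.21, -0.45, -0.04]))
14.525 [0.53966774 0.06977436 0.05145946] [ 0.01460193 -1.65285887 -0.13334326] 0.021626314889088078
```

```bash
python3 -m handwheel '[[[0,0,0],[3,0,0],0.1],[[0,0,0],[5.5,0,0],0.1],[[0,0,0],[6,0,0],0.1],[[0,0,0],[6,0,0],0.1]]';python3 - <<'E'
from h import *
from fr import fc
d=imaging.grab_frame("wrist"); np.save("w7.npy",d,allow_pickle=True); cv2.imwrite("pics/wrist7.png",cv2.resize(d["frame"][:,:,::-1],None,fx=1.5,fy=1.5))
s=r.state();print(s["ee_pos"],fc(s["ee_pos"]),s["force"],s["wrist_torque"])
E
```

```text
clock: 15.02
ee_pos: [0.5402, 0.0758, 0.0514]
tcp_rot: [0.001, 0.74, 0.673, 0.001]
force: [0.1, 0.8, 0.7]
finger_gap: 0.0218
[0.54026577 0.07581739 0.05149087] [[36.83622788 36.31283284]] [0.09580396 0.6522955  0.68744384] [0.03518078 0.09493878 0.01806022]
```

View pics/wrist7.png

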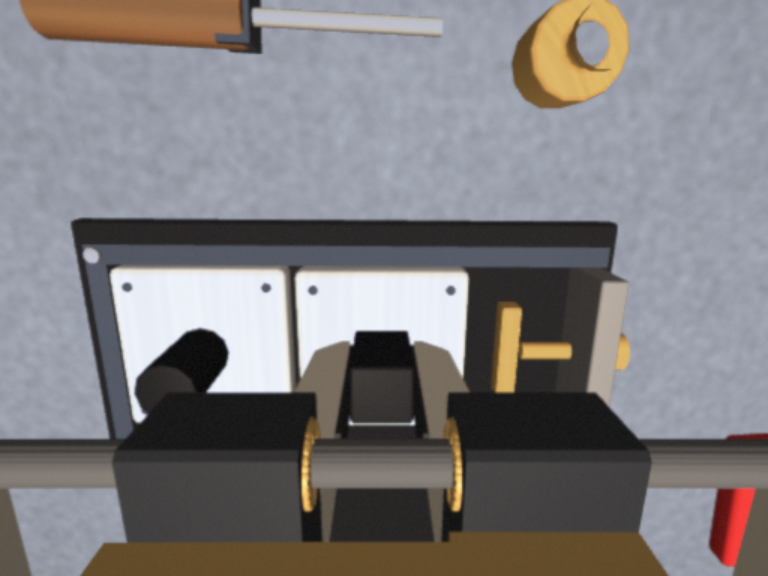

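```bash
python3 - <<'E'
from fr import *
d=np.load("w7.npy",allow_pickle=True).item()
for z in (.014,.017,.022): print(z,fc(onz(d,[[494/1.5,391/1.5],[499/1.5,303/1.5]],z)).round(1))
print("plate",fc(onz(d,np.array([[297,269],[467,269],[468,375]])/1.5,.022)).round(1), "a",fc(onz(d,np.array([[112,268],[289,268]])/1.5,.022)).round(1))
print("rimtop inner",fc(onz(d,np.array([[297,265],[500,266]])/1.5,.020)).round(1))
E
python3 -m handwheel '[[[0,0,0],[0,1,0],0.1],[[0,0,0],[0,2,0],0.1],[[0,0,0],[0,3,0],0.1],[[0,0,0],[0,4,0],0.1],[[0,0,0],[0,5,0],0.1],[[0,0,0],[0,6,0],0.1]]'
```

```text
0.014 [[87.1 14.9]
 [86.5 55.9]]
0.017 [[86.3 16.5]
 [85.6 56.8]]
0.022 [[84.9 19.2]
 [84.3 58.4]]
plate [[ 4.  72.5]
 [70.7 72.4]
 [73.5 26.7]] a [[-68.2  73. ]
 [  0.9  72.9]]
rimtop inner [[ 3.7 73.6]
 [84.1 73.2]]
clock: 15.82
ee_pos: [0.5463, 0.0752, 0.0515]
tcp_rot: [0.001, 0.74, 0.673, 0.001]
force: [-2.8, -0.2, 1.7]
finger_gap: 0.0217
```

```bash
python3 -m handwheel '[[[0,0,0],[0,0.5,0],0.1],[[0,0,0],[0,1,0],0.1],[[0,0,0],[0,1.5,0],0.1],[[0,0,0],[0,2,0],0.1]]';python3 -m handwheel '[[[0,0,0],[0,0.5,0],0.1],[[0,0,0],[0,1,0],0.1]]'; python3 -m handwheel '[[[0,0,0],[0,0.5,0],0.1],[[0,0,0],[0,1,0],0.1]]'; python3 go.py 0.5463 0.0752 0.0515 -5.4
```

```text
clock: 16.32
ee_pos: [0.5483, 0.075, 0.0515]
tcp_rot: [0.001, 0.74, 0.673, 0.001]
force: [-2.2, 0.5, 2.1]
finger_gap: 0.0216
clock: 16.58
ee_pos: [0.5493, 0.075, 0.0515]
tcp_rot: [0.001, 0.74, 0.673, 0.001]
force: [-1.4, -0.0, 2.1]
finger_gap: 0.0218
clock: 16.82
ee_pos: [0.5504, 0.0749, 0.0515]
tcp_rot: [0.001, 0.74, 0.673, 0.001]
force: [-2.3, 0.5, 1.6]
finger_gap: 0.0216
(array([ 0.13, -0.05, -0.01]), array([-0.04, -4.07, -0.04]))
16.825 [0.55035523 0.07485187 0.05146448] [-2.32530891  0.51658163  1.61181789] 0.021622433812113435
```

```bash
python3 -m handwheel '[[[0,0,0],[0,0.5,0],0.1],[[0,0,0],[0,1,0],0.1]]';python3 -m handwheel '[[[0,0,0],[0,0.5,0],0.1],[[0,0,0],[0,1,0],0.1]]'; python3 go.py 0.5463 0.0752 0.0515 -5.4
```

```text
clock: 17.08
ee_pos: [0.5514, 0.0748, 0.0515]
tcp_rot: [0.001, 0.74, 0.673, 0.001]
force: [-1.6, -0.2, 2.3]
finger_gap: 0.0218
clock: 17.32
ee_pos: [0.5524, 0.0747, 0.0515]
tcp_rot: [0.001, 0.74, 0.673, 0.001]
force: [-1.5, 0.7, 1.4]
finger_gap: 0.0218
(array([ 0.13, -0.05, -0.01]), array([-0.05, -6.15, -0.02]))
17.325 [0.55242756 0.07466952 0.05149408] [-1.5291758   0.67495878  1.36692523] 0.02177240267891177
```

```bash
python3 -m handwheel '[[[0,0,0],[0,0.5,0],0.1]]'; python3 go.py 0.5463 0.0752 0.0515 -5.4
```

```text
clock: 17.45
ee_pos: [0.553, 0.0746, 0.0515]
tcp_rot: [0.001, 0.74, 0.673, 0.001]
force: [-2.1, -1.1, 1.2]
finger_gap: 0.0217
(array([ 0.13, -0.05, -0.01]), array([-0.04, -6.68, -0.04]))
17.45 [0.55295442 0.0746068  0.05147664] [-2.07586178 -1.1210314   1.15023217] 0.02174809638683525
```

```bash
python3 -m handwheel '[[[0,0,0],[0,0.5,0],0.1],[[0,0,0],[0,1,0],0.1]]'
```

```text
clock: 17.7
ee_pos: [0.554, 0.0745, 0.0515]
tcp_rot: [0.001, 0.74, 0.673, 0.001]
force: [-1.7, -0.6, 1.6]
finger_gap: 0.0216
```

```bash
python3 -m handwheel '[[[0,0,0],[0,0.5,0],0.1],[[0,0,0],[0,1,0],0.1]]'
```

```text
clock: 17.95
ee_pos: [0.5549, 0.0744, 0.0515]
tcp_rot: [0.0, 0.74, 0.673, 0.001]
force: [-3.9, -0.3, 3.5]
finger_gap: 0.0215
```

```bash
python3 -m handwheel '[[[0,0,0],[0,0.5,0],0.1]]'
```

```text
clock: 18.08
ee_pos: [0.5552, 0.0744, 0.0514]
tcp_rot: [0.0, 0.74, 0.673, 0.001]
force: [-5.1, -0.4, 3.8]
finger_gap: 0.0221
```

```bash
python3 -m handwheel '[[[0,0,0],[0,0.5,0],0.1]]'
```

```text
clock: 18.2
ee_pos: [0.5556, 0.0744, 0.0515]
tcp_rot: [0.0, 0.74, 0.673, 0.001]
force: [-4.4, -0.1, 4.6]
finger_gap: 0.0218
```

```bash
python3 -m handwheel '[[[0,0,0],[0,0.6,0],0.1],[[0,0,0],[0,1.2,0],0.1]]'
```

```text
clock: 18.45
ee_pos: [0.5564, 0.0743, 0.0515]
tcp_rot: [-0.0, 0.74, 0.673, 0.0]
force: [-8.9, 0.3, 7.6]
finger_gap: 0.022
```

```bash
python3 -m handwheel '[[[0,0,0],[0,0.6,0],0.1],[[0,0,0],[0,1,0],0.1]]'
```

```text
clock: 18.7
ee_pos: [0.5569, 0.0743, 0.0515]
tcp_rot: [-0.001, 0.74, 0.673, -0.0]
force: [-10.7, 0.4, 7.5]
finger_gap: 0.0216
```

```bash
python3 -m handwheel '[[[0,0,0],[0,0.6,0],0.1],[[0,0,0],[0,0.7,0],0.1]]'
```

```text
clock: 18.95
ee_pos: [0.557, 0.0743, 0.0516]
tcp_rot: [-0.001, 0.74, 0.673, -0.001]
force: [-9.9, 0.1, 7.4]
finger_gap: 0.0217
```

```bash
python3 -m handwheel '[[[0,0,0],[0,0.3,0],0.1],[[0,0,0],[0,0.3,0],0.1]]'; python3 go.py 0.5463 0.0752 0.0515 -5.4
```

```text
clock: 19.2
ee_pos: [0.557, 0.0742, 0.0516]
tcp_rot: [-0.002, 0.74, 0.673, -0.001]
force: [-6.6, 0.7, 5.9]
finger_gap: 0.0219
(array([-0.23, -0.03, -0.01]), array([ -0.06, -10.76,   0.16]))
19.2 [0.55701532 0.07424383 0.05161608] [-6.6315514   0.65135274  5.88197605] 0.021901767751603636
```

```bash
python3 -m handwheel '[[[0,0,0],[0,0.5,0],0.1],[[0,0,0],[0,0.9,0],0.1],[[0,0,0],[0,1,0],0.1]]'
```

```text
clock: 19.58
ee_pos: [0.5574, 0.0742, 0.0517]
tcp_rot: [-0.002, 0.74, 0.673, -0.002]
force: [-10.8, 0.2, 8.3]
finger_gap: 0.0221
```

```bash
python3 -m handwheel '[[[0,0,0],[0,0.9,0],0.1],[[0,0,0],[0,0.9,0],0.1]]';python3 -m handwheel '[[[0,0,0],[0,1,0],0.1],[[0,0,0],[0,1,0],0.1]]'; python3 -m handwheel '[[[0,0,0],[0,0.9,0],0.1],[[0,0,0],[0,0.9,0],0.1]]'; python3 go.py 0.5463 0.0752 0.0515 -5.4
```

```text
clock: 19.82
ee_pos: [0.5577, 0.0742, 0.0517]
tcp_rot: [-0.003, 0.74, 0.673, -0.002]
force: [-11.8, 0.2, 8.0]
finger_gap: 0.0219
clock: 20.08
ee_pos: [0.5579, 0.0742, 0.0518]
tcp_rot: [-0.004, 0.74, 0.673, -0.003]
force: [-11.9, 0.4, 8.7]
finger_gap: 0.022
clock: 20.32
ee_pos: [0.5581, 0.0741, 0.0518]
tcp_rot: [-0.004, 0.74, 0.673, -0.004]
force: [-12.6, -0.3, 8.2]
finger_gap: 0.0215
(array([-0.66, -0.  , -0.01]), array([ -0.05, -11.84,   0.48]))
20.325 [0.55810148 0.07413232 0.05183938] [-12.55160315  -0.26012863   8.23311543] 0.021482183852029605
```

```bash
python3 -m handwheel '[[[-0.1,0,0],[0,-0.5,0],0.1],[[-0.2,0,0],[0,-1.2,0],0.1],[[-0.3,0,0],[0,-2,0],0.1],[[-0.4,0,0],[0,-2.8,0],0.1],[[-0.5,0,0],[0,-3.5,0],0.1],[[-0.6,0,0],[0,-4.2,0],0.1],[[-0.6,0,0],[0,-4.8,0],0.1],[[-0.6,0,0],[0,-4.8,0],0.1]]'; python3 go.py 0.5463 0.0752 0.0515 -5.4
python3 - <<'E'
from h import *
d=imaging.grab_frame("wrist"); cv2.imwrite("pics/wrist8.png",cv2.resize(d["frame"][:,:,::-1],None,fx=1.5,fy=1.5))
E
```

```text
clock: 21.32
ee_pos: [0.5533, 0.0746, 0.0519]
tcp_rot: [-0.0, 0.74, 0.673, -0.0]
force: [1.3, 0.1, -2.8]
finger_gap: 0.022
(array([-0.06, -0.  , -0.  ]), array([-0.07, -7.05,  0.39]))
21.325 [0.55332136 0.07460435 0.05188469] [ 1.34092958  0.12496319 -2.84199968] 0.021952079392876248
```

View pics/wrist8.png

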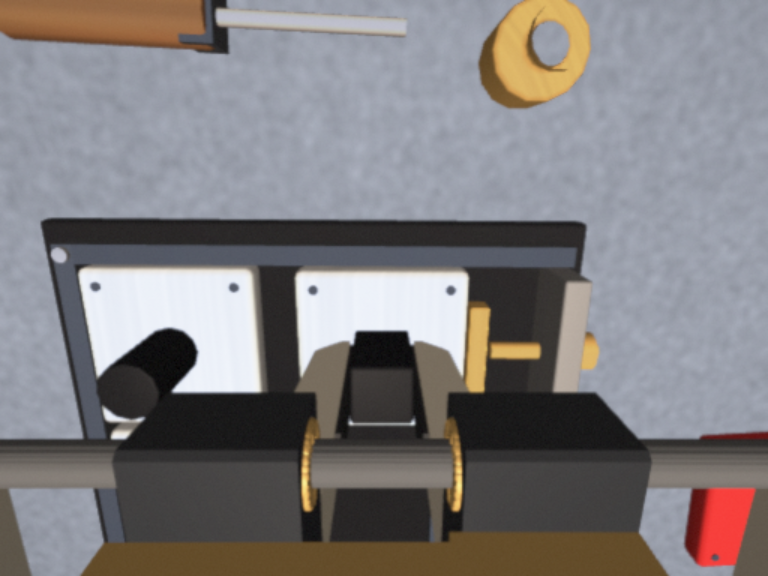

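```bash
python3 -m handwheel '[[[0,0,0],[0,0,0.4],0.1],[[0,0,0],[0,0,0.4],0.1],[[0,0,0],[0,0,0.4],0.42],[[0,0,0],[0,0,0.4],0.42],[[0,0,0],[0,0,0.4],0.42],[[0,0,0],[0,0,-15],0.42],[[0,0,0],[0,0,-40],0.42],[[0,0,0],[0,0,-80],0.42],[[0,0,0],[0,0,-110],0.42],[[0,0,0],[0,0,-110],0.42]]'; python3 -m handwheel '[[[0,0,0],[-40,-40,-20],0.42],[[0,0,0],[-80,-80,-40],0.42],[[0,0,0],[-110,-110,-60],0.42],[[0,0,0],[-120,-120,-60],0.42]]';python3 - <<'E'
from h import *
for n in ("wrist","top","side"):
    d=imaging.grab_frame(n); np.save(f"{n}9.npy",d,allow_pickle=True)
    cv2.imwrite(f"pics/{n}9.png",d["frame"][:,:,::-1])
print(r.state()["clock"])
E
```

```text
clock: 22.62
ee_pos: [0.5545, 0.0747, 0.1656]
tcp_rot: [0.001, 0.74, 0.673, 0.002]
force: [-0.2, -0.2, -1.1]
finger_gap: 0.0394
clock: 23.12
ee_pos: [0.4225, -0.0345, 0.2264]
tcp_rot: [0.002, 0.74, 0.672, 0.002]
force: [1.0, 0.7, 0.2]
finger_gap: 0.0391
23.275
```

View pics/wrist9.png

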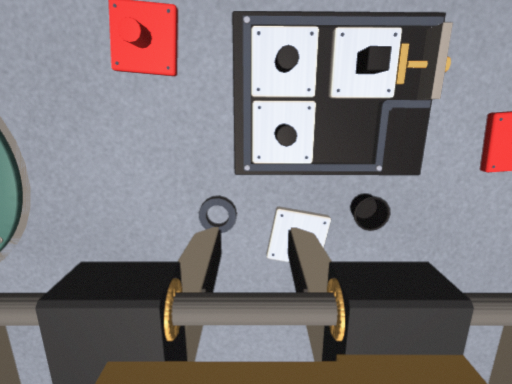

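View pics/side9.png

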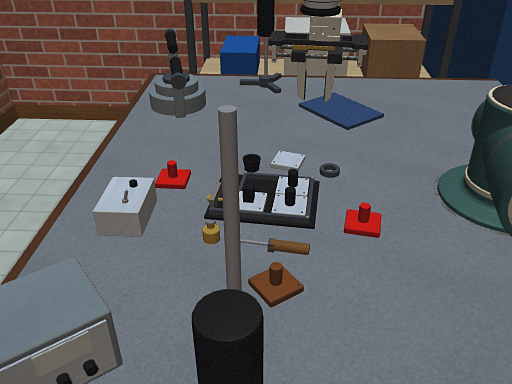

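View pics/top9.png

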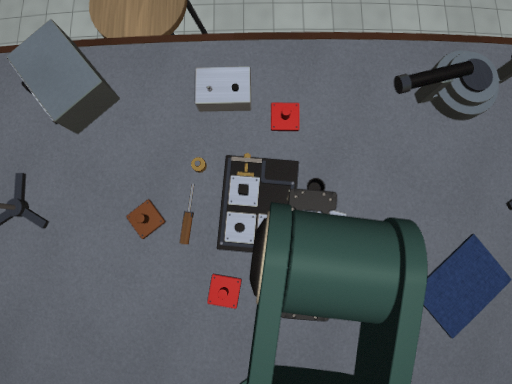

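Run:
```python
from fr import *; import meas
for n in ("wrist","top"):
    d=np.load(f"{n}9.npy",allow_pickle=True).item()
    for o in meas.plates(d):
        if 60<min(o[1]) and max(o[1])<80: print(n,fc(o[0]).round(1),np.round(o[1],1),round(o[2],1))
s=r.state(); print(s["clock"],s["force"],abs(s["qvel"]).max())
```

```text
top [[-37.1  37.1]] [68.7 68.8] 84.2
top [[50.3 36.1]] [68.7 70.3] 84.6
23.275 [-0.62638106  0.15379665 -0.58324533] 0.02863198560635576
```

```bash
python3 - <<'E'
from fr import *
d=np.load("wrist9.npy",allow_pickle=True).item()
for c in ([[253,101],[315,101],[314,163],[253,162]],[[252,27],[318,27],[317,97],[252,97]],[[332,27],[401,27],[395,97],[331,97]]):
    print(fc(onz(d,c,.022)).mean(0).round(1))
E
python3 -m handwheel '[[[0,0,0],[0,0,0],0.42],[[0,0,0],[0,0,0],0.42],[[0,0,0],[0,0,0],0.42]]'
python3 -c "
from workcell import job; print(job.job_done())"
```

```text
[-34.9 -36.4]
[-35.7  36.1]
[49.1 36. ]
clock: 23.65
ee_pos: [0.4237, -0.0332, 0.224]
tcp_rot: [0.001, 0.74, 0.673, 0.001]
force: [-0.0, -1.1, 0.2]
finger_gap: 0.0389
the job is handed in; nothing more can be done
None
```

I slid the plates in the order you gave and handed the job in at 23.65 s; it reports no verdict.

**Slides:** I moved each plate gripped by its knob. Round_b went into the empty place, round_a into the place this freed, and the square plate into the corner and on into the bay. Drag was about 2 N.

**Press:** The square plate met the contact at about frame x 50–51 mm. The wrist force during the press was 11–12.6 N, so I estimate 9–10.5 N on the contact. It stayed at that level for about 0.75 s. I then backed off just clear of the contact, let go and raised the arm away.

**Last checks** (frame x, y in mm, from the camera pictures):

| Plate | Position | Should be |
|---|---|---|
| square | about (50, 36) | x 37.5 to 72, y 36.5 ±4 |
| round_a | about (-36.5, 36.5) | (-36.5, 36.5) ±8 |
| round_b | about (-35, -36.5) | (-36.5, -36.5) ±8 |

- **Picture agreement:** The top and wrist pictures agree within about 1.5 mm. Round_b was hidden in the top picture, so its figure comes from the wrist picture alone. The automatic outline did not work in the wrist picture, so I read the plate corners there by eye.
- **Bench and lifting:** The things on the bench look unmoved in the pictures, though I did not measure them. At the end of backing off the tool pulled up on the plate with about 3 N, and its height had drifted up by about 0.5 mm during the press. I lowered it 0.4 mm before letting go.
- **Tilt:** While pressing, the tool tilted by under 1°, which I corrected.

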